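Park the coffee tin at the top of the sloping tin rack

ROBOT

A 6-joint arm with a two-finger parallel gripper is mounted at the origin on the work surface. World frame = base frame: x ahead of the robot, y to its left, z up, the work surface at z = 0. Lengths are in mm, angles in rad, forces in N, time in s.
With the tool pointing down it reaches from about 275 to 1000 mm from the base axis. Payload 8.4 kg.
Tool frame: the origin (TCP) lies on the centre line of the jaws, within the pads' length; the fingertips stand r.tip_reach ahead of it and the grasp point (between the pads) lies 11 mm behind it (r.tip_reach is the distance from the TCP to the fingertips, in mm); z points along the fingers, y is the line along which they close (so a half turn about z gives the same grasp; the last joint's range is limited). The gripper opens to 85 mm and grips with 20 to 120 N. Pads are 22 mm wide; open, the fingers measure 114 mm over their backs; the gripper's body (76 mm by 85 mm) begins 54 mm behind the grasp point. The pads swing forward as they close: fully open they stand 13 mm farther back than shut.
Start: joints at [-1.346, 0.353, 1.633, -0, 1.155, -0.002], TCP at [140.536, -608.997, 239.281] pointing down, gripper open.
Joint ranges: [-2.63, 2.63], [-0.92, 2.1], [0.06, 2.66], [-1.3, 4.44], [0, 2.69], [-3.02, 3.02]. Speed limits (rad/s): [2.22, 2.22, 2.79, 3.14, 3.14, 3.14].

INTERFACE

Orientations are given as [roll, pitch, yaw] about the fixed x, y, z axes, in that order (R = Rz(yaw) Ry(pitch) Rx(roll)).
In Python, from rig import r gives the robot as it stands.
- The arm moves only by the tool carry_out, never from a script. Its argument "targets" is a list of rows, each an object with "dp": the shift along the tool's x, y, z in mm, a list of three; "yaw": the turn about the tool's z in degrees. A call has 1 to 12 rows; each row is the pose to reach, as a shift and turn from the pose commanded when the call began, along the tool's axes at that moment; what a row does not reach only later rows make up. A row lasts 1/8 s, in which the tool goes at most 62.5 mm and 10.7 degrees, less where a joint would pass 70% of its speed; a pose out of reach is approached as far as the arm can. A call with a gripper value outside its range is refused whole. "fingers" is the opening, from -1 (shut) to 1 (fully open), so that 0 is half open, set as the call begins (left out, the last holds). The fingers move at their own pace and stop on an object; "grip_force" is the grip in N (left out, the last holds). Time passes only in rows, so rows that repeat a pose let the fingers close. It gives the time, the measured TCP pose, the force, the opening and the grip force at its end, in the units of the state.
- r.sense(): the state, without advancing time (a new reading comes with each control period).
- r.grab_frame(name): name is "scene" or "side" or "wrist"; returns the picture (400x640x3 uint8, red, green, blue); there is no depth.
- r.get_calibration(name): a dict with "fx", "fy", "cx", "cy" (pixels), "rvec" (rotation vector, rad) and "tvec" (3), from world to camera coordinates, as OpenCV has them. Camera axes: x right, y down, z forward; pixel columns grow to the right and rows downward; lengths in mm; the calibration is good to about 2 mm. A picture is of the moment at which its call begins: read the wrist's pose just before it. get_calibration takes no time and is no camera call; for the wrist camera it gives the pose at the moment of the call.
- r.sign_off(): hands the job in; it is judged then, once.
The state is a dict: "clock": time; "qpos": joint angles; "qvel": joint speeds; "joint_efforts": joint torques, N m; "eef_pos": TCP position; "tcp_rot": TCP orientation; "contact_force": force on the tool from outside, world axes, zero at the start; "wrist_torque": the same for the moment, N m; "opening": opening from 0.0 (shut) to 1.0 (fully open); "grasp_force": force on a finger pad.
Only numpy, scipy, OpenCV 4.12 (cv2) and the standard library are available. Lean on these libraries where they do the work, as an engineer would, in place of code of your own. Each camera call takes 0.05 s, during which the arm holds its last target. There are 200 camera calls.

TASK

The big coffee tin has rolled down to the low end of the sloping wooden gutter. With your fingertips, gently push it up the gutter and over the crest until it rests against the stop board on the short landing beyond, which dips towards the stop so that the tin cannot roll back; then let go. Do not lift the tin out of the gutter, fling it or let it roll back down freely, and leave the jar, mug and spatula where they are.

Things in the scene. Friction and masses are not known exactly. Their poses are not given: they have to be found in the camera images.
- gutter: Fixed varnished (slippery) wooden gutter, open on top, rising 8 degrees along its x for 180 mm to a crest. Origin: on its floor, midway across, at the inner face of the low-end lip, 35 mm above the table; x up the slope, y across, z square to the floor. 126 mm wide inside; side walls 10 mm thick, 30 mm high. Lip 14 mm high, from x = -8 to 0 mm.
- landing: The landing, fixed to the gutter beyond its crest, with like walls; it dips 6 degrees along its x (14 degrees to the gutter's floor). Origin: on the crest, midway across; x down to the stop, z square to its floor. Stop board (60 mm high, 12 mm thick) with its inner face at x = 94.5 mm; a parked tin's centre is at x = 45, z = 49.5 mm.
- tin: Origin: the centre of the closed cylindrical coffee tin, 99 mm in diameter, 119 mm long, steel with a paper band, 0.35 to 0.8 kg. It lies across the gutter (axis along gutter y) and rolls along it. At the start it rests against the lip, centre at gutter x = 35 mm, its side overhanging the lip. Too thick for most grippers.
- jar_mid (a point): Bystander: closed glass jar 64 mm in diameter, 95 mm high, standing on the table beside the rack; this point is half-way up its axis.
- mug_mid (a point): Bystander: white mug 76 mm in diameter, 85 mm high, with a handle, standing on the table beside the rack; this point is half-way up its axis.
- spatula: Bystander: spatula lying flat on the table between the robot and the rack, its length along the body's x axis.
Mind the look-alikes: they are no part of the job. Leave any green or purple look-alike of the tin alone.

How it is judged (in metres and radians):
At the end, for the whole second after the job is handed in: The tin lies at rest on the landing against the stop board (centre 37 to 50 mm from the crest along the landing, so within 8 mm of the stop, and 45 to 54 mm off its floor), square across the gutter within 7 degrees, and is let go (x of tin in the frame of landing between 0.037 and 0.05 m and z of tin in the frame of landing between 0.045 and 0.054 m and angle between the y axis of tin and the y axis of landing, either way round below 0.12 rad and linear speed of tin below 0.02 m/s); the robot touches nothing.
It fails at once if the tin is lifted off the gutter (its centre more than 70 mm off the plane of the gutter's floor) (z of tin in the frame of gutter above 0.07 m).
It fails at once if the tin is flung or rolls back down freely (faster than 0.4 m/s) (linear speed of tin above 0.4 m/s).
It fails at once if the jar is moved by more than 20 mm or tipped (distance of jar_mid from where it was at the start of the episode above 0.02 m).
It fails at once if the mug is moved by more than 20 mm or tipped (distance of mug_mid from where it was at the start of the episode above 0.02 m).
It fails at once if the spatula is moved by more than 30 mm (distance of spatula from where it was at the start of the episode above 0.03 m).
It also fails if it takes over 45 s, if anything falls off the work surface, if the arm or the gripper's body presses on something with over 40 N, if the wrist force passes 120 N, or if a joint passes its speed limit or range.

## Working session

There is one attempt and no reset: what is moved stays moved. The work goes in short steps, Python scripts to look and compute and a tool call to move; the robot and the scene stay as the last step left them, time stands still between calls to the robot, and variables do not carry over. Pictures are saved under pics/ and viewed, at most 10 in all, crops included, and the job is handed in when it is done.

Besides the shell and the picture viewer there is one more tool, called after "Request:" by a JSON object that holds its "name" and its "arguments", one argument or row to a line. carry_out: Moves the arm, as the interface text tells. Its arguments: {"type":"object","properties":{"targets":{"type":"array","items":{"type":"object","properties":{"dp":{"type":"array","items":{"type":"number"}},"yaw":{"type":"number"}}}},"fingers":{"type":"number"},"grip_force":{"type":"number"}},"required":["targets"]}

```bash
mkdir -p pics; ls; python3 - <<'E'
from rig import r
import cv2
s=r.sense(); print(s, r.tip_reach)
for n in("scene","side"):
    cv2.imwrite(f"pics/{n}0.png",r.grab_frame(n)[:,:,::-1]); print(n,r.get_calibration(n))
E
```

```text
pics
{'clock': 0.0, 'qpos': array([-1.34635748e+00,  3.53691119e-01,  1.63412991e+00,  8.66698909e-06,
        1.15517575e+00, -2.38900550e-03]), 'qvel': array([ 4.79346210e-05,  4.73551883e-04, -6.17464915e-04,  1.06872580e-04,
       -1.54180918e-03, -8.34695414e-04]), 'joint_efforts': array([ 1.99663100e-04, -6.05260706e+01, -3.42070019e+01,  1.03493844e-04,
        9.26958688e-03, -4.66259394e-06]), 'eef_pos': array([ 140.46246303, -608.54288827,  238.53663313]), 'tcp_rot': array([-3.14018855e+00, -1.12786531e-05,  2.26824341e-01]), 'contact_force': array([-0.37282064, -0.85542977, -0.49809547]), 'wrist_torque': array([ 0.00047422,  0.00577266, -0.01681743]), 'grasp_force': 0.0, 'opening': 1.0029550774634626} 8.0
scene {'fx': 497.0104141454448, 'fy': 497.0104141454448, 'cx': 314.1473455032647, 'cy': 212.47985607011356, 'rvec': array([ 2.34703003,  0.82490839, -0.31415145]), 'tvec': array([-403.09825033, -266.93192276, 1369.13955531])}
side {'fx': 441.11862083882806, 'fy': 441.11862083882806, 'cx': 322.8019613816785, 'cy': 200.6392183453904, 'rvec': array([ 0.28584941, -2.69923576,  1.3469348 ]), 'tvec': array([569.56695564, 193.2683942 , 905.82241785])}
```

View pics/scene0.png

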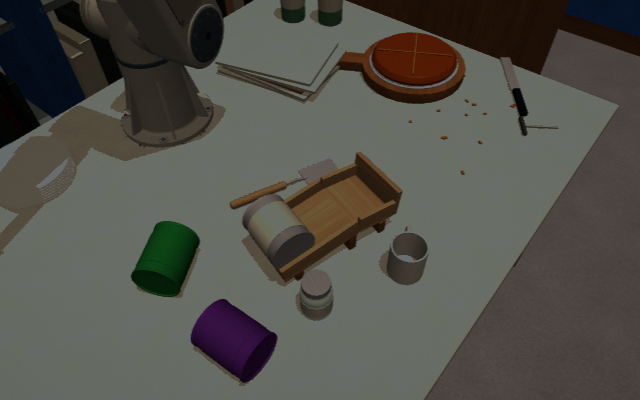

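View pics/side0.png

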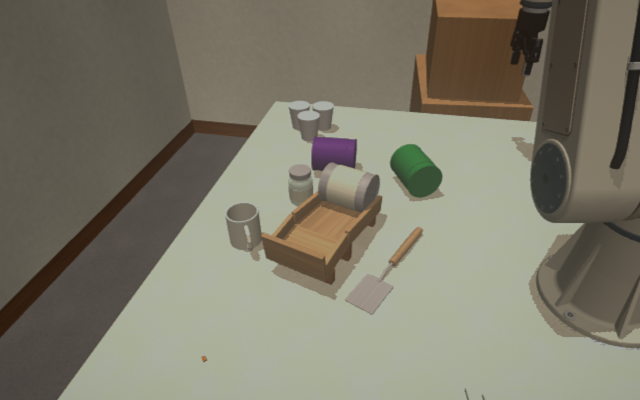

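The scene view shows the tin at the low end, around (278,230), and the stop board near (378,180). The jar is at (316,290), the mug at (407,258) and the spatula runs from (232,203) to (320,170). The side view has the stop end near (297,255) and the tin at (350,188). I'll enlarge both to pick out the rack corners.

```bash
python3 - <<'E'
import cv2,numpy as np
for n,(x,y) in {"scene":(225,140),"side":(240,150)}.items():
    im=cv2.imread(f"pics/{n}0.png")[y:y+150,x:x+200]
    im=cv2.convertScaleAbs(im,alpha=1.5)
    cv2.imwrite(f"pics/{n}1.png",cv2.resize(im,None,fx=4,fy=4,interpolation=cv2.INTER_CUBIC))
E
```

```text
(no output)
```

View pics/scene1.png

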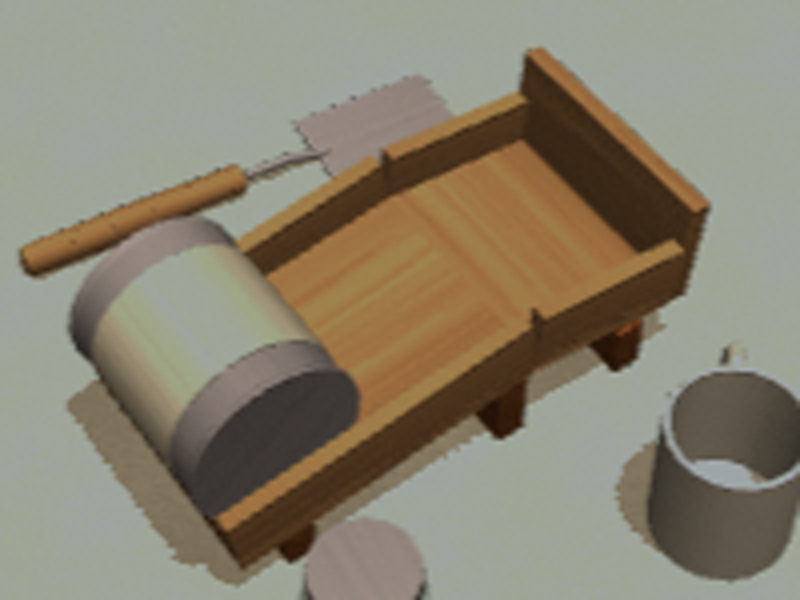

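View pics/side1.png

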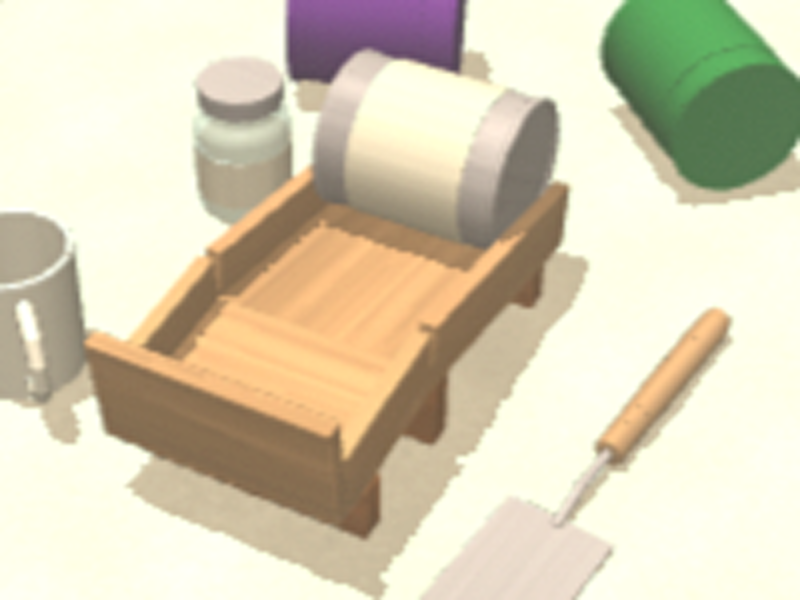

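The enlarged crops show the corners clearly.
- **Stop board, top outer corners:** scene (708,207) and (540,48), side (90,340) and (336,437).
- **Crest notches:** scene (537,312) and (385,155), side (212,255) and (430,330).
- **Low wall ends:** scene (232,530), side (567,187).

Next I'll triangulate these.

```bash
cat > h.py <<'E'
import cv2,numpy as np
from rig import r
C={n:r.get_calibration(n) for n in("scene","side")}
def K(c): return np.array([[c["fx"],0,c["cx"]],[0,c["fy"],c["cy"]],[0,0,1]])
def P(n): c=C[n]; return K(c)@np.c_[cv2.Rodrigues(c["rvec"])[0],c["tvec"]]
def ray(n,uv):
    c=C[n];R=cv2.Rodrigues(c["rvec"])[0]
    return -R.T@c["tvec"], R.T@np.linalg.solve(K(c),[*uv,1])
def onz(n,uv,z): o,d=ray(n,uv); return o+d*(z-o[2])/d[2]
def tri(a,b):
    X=cv2.triangulatePoints(P("scene"),P("side"),np.float64(a),np.float64(b)).ravel(); return X[:3]/X[3]
S=lambda u,v:(225+u/4-.375,140+v/4-.375)
D=lambda u,v:(240+u/4-.375,150+v/4-.375)
E
python3 - <<'E'
from h import *
np.set_printoptions(precision=1,suppress=True)
A=tri(S(708,207),D(90,340));B=tri(S(540,48),D(336,437))
Cj=tri(S(537,312),D(212,255));Cs=tri(S(385,155),D(430,330))
print("stop",A,B,np.linalg.norm(A-B),"want z 108.6, 146"); print("notch",Cj,Cs,np.linalg.norm(Cj-Cs),"z 89.8")
for n,f,p,q,z in[("scene",S,(708,207),(540,48),108.6),("side",D,(90,340),(336,437),108.6)]:
    print(n,onz(n,f(*p),z),onz(n,f(*q),z))
print("low jar side",onz("scene",S(232,530),63.6),"low spat",onz("side",D(567,187),63.6))
for n,f,p in[("scene",S,(365,575)),("scene",S,(735,480)),("side",D,(240,190)),("side",D,(15,360))]: print("jar/mug",n,onz(n,f(*p),95 if p==(365,575) else 45 if n=="side" else 0))
print("spat", [onz("scene",S(*p),8) for p in((35,260),(240,180),(425,80),(450,115))],[onz("side",D(*p),8) for p in((720,320),(610,545))])
E
```

```text
stop [695.1  74.9 106. ] [555.8 118.1 105.1] 145.89067261789003 want z 108.6, 146
notch [658.9 -25.8  89.1] [528.2  12.5  88.1] 136.19829548414404 z 89.8
scene [697.2  73.2 108.6] [559.2 115.4 108.6]
side [692.6  77.  108.6] [553.4 120.5 108.6]
low jar side [ 612.2 -210.4   63.6] low spat [ 472.  -165.1   63.6]
jar/mug scene [ 691.1 -204.    95. ]
jar/mug scene [771.9   7.4   0. ]
jar/mug side [ 675.6 -146.8   45. ]
jar/mug side [758.1  33.8  45. ]
spat [array([ 375.2, -119.6,    8. ]), array([427.5,   1.1,   8. ]), array([462.9, 135.9,   8. ]), array([493.5, 121.5,   8. ])] [array([ 371.4, -124.1,    8. ]), array([419.3,  69.8,   8. ])]
```

```bash
python3 - <<'E'
from h import *
np.set_printoptions(precision=0,suppress=True)
for n in("scene","side"):
    im=r.grab_frame(n); h=cv2.cvtColor(im,cv2.COLOR_RGB2HSV)
    for nm,lo,hi in[("green",(50,120,40),(75,255,255)),("purple",(135,100,40),(160,255,255))]:
        m=cv2.inRange(h,lo,hi); k,_=cv2.findContours(m,0,2); k=max(k,key=cv2.contourArea)
        M=cv2.moments(k); print(n,nm,M["m00"],onz(n,(M["m10"]/M["m00"],M["m01"]/M["m00"]),60))
E
```

```text
scene green 2052.0 [ 387. -315.   60.]
scene purple 2949.5 [ 619. -368.   60.]
side green 35.5 [ 422. -415.   60.]
side purple 594.5 [ 638. -389.   60.]
```

Request:
{"name": "carry_out", "arguments": {
  "targets": [
    {"dp": [30, -20, 0], "yaw": -5},
    {"dp": [70, -45, 0], "yaw": -10},
    {"dp": [110, -68, 0], "yaw": -15},
    {"dp": [150, -91, 0], "yaw": -20},
    {"dp": [190, -115, 0], "yaw": -26},
    {"dp": [230, -139, 0], "yaw": -32},
    {"dp": [270, -163, 0], "yaw": -38},
    {"dp": [310, -187, 0], "yaw": -44},
    {"dp": [350, -211, 0], "yaw": -50},
    {"dp": [390, -235, 0], "yaw": -55},
    {"dp": [430, -259, 0], "yaw": -58},
    {"dp": [460, -277, 0], "yaw": -60.2}
  ],
  "fingers": 0
}}

```text
clock: 1.7
eef_pos: [527.6, -234.2, 239.2]
tcp_rot: [3.142, -0.0, 1.28]
contact_force: [0.4, -0.3, -0.3]
opening: 0.5
grasp_force: 0.0
```

Request:
{"name": "carry_out", "arguments": {
  "targets": [
    {"dp": [0, 0, 35], "yaw": 0},
    {"dp": [0, 0, 70], "yaw": 0},
    {"dp": [0, 0, 100], "yaw": 0},
    {"dp": [0, 0, 125], "yaw": 0},
    {"dp": [0, 0, 140], "yaw": 0},
    {"dp": [0, 0, 148], "yaw": 0},
    {"dp": [0, 0, 148], "yaw": 0}
  ]
}}

```text
clock: 2.58
eef_pos: [526.5, -235.7, 91.3]
tcp_rot: [-3.141, -0.0, 1.277]
contact_force: [0.5, 0.5, 0.9]
opening: 0.505
grasp_force: 0.0
```

```bash
python3 - <<'E'
import cv2,numpy as np
from rig import r
a=r.grab_frame("scene")[110:310,170:430,::-1]; b=r.grab_frame("side")[80:280,240:500,::-1]
cv2.imwrite("pics/c.png",cv2.resize(cv2.convertScaleAbs(np.hstack([a,b]),alpha=1.4),(790,304),interpolation=cv2.INTER_CUBIC))
E
```

```text
(no output)
```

View pics/c.png

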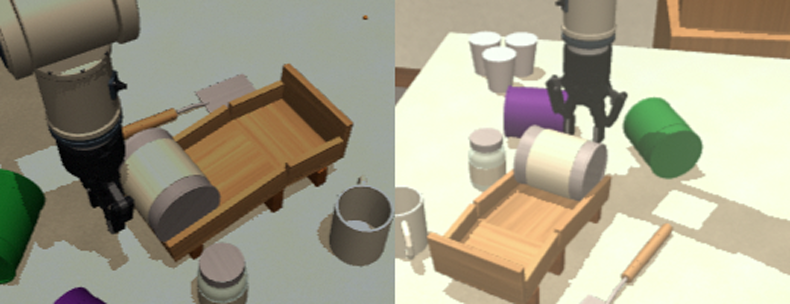

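The picture shows the fingertips just behind the tin at mid-height, astride its middle, with nothing else touched. Starting a gentle push now.

Request:
{"name": "carry_out", "arguments": {
  "targets": [
    {"dp": [5, 0, 0], "yaw": 0},
    {"dp": [10, 0, 0], "yaw": 0},
    {"dp": [14, 0, 0], "yaw": 0},
    {"dp": [18, 0, 0], "yaw": 0},
    {"dp": [21, 0, 0], "yaw": 0},
    {"dp": [24, 0, 0], "yaw": 0},
    {"dp": [27, 0, -0.5], "yaw": 0},
    {"dp": [30, 0, -1], "yaw": 0},
    {"dp": [34, 0, -1.5], "yaw": 0},
    {"dp": [38, 0, -2], "yaw": 0},
    {"dp": [42, 0, -2.5], "yaw": 0},
    {"dp": [46, 0, -3], "yaw": 0}
  ]
}}

```text
clock: 4.18
eef_pos: [540.3, -192.8, 95.1]
tcp_rot: [3.14, 0.002, 1.278]
contact_force: [-1.2, -7.1, 5.0]
opening: 0.498
grasp_force: 3.4
```

Request:
{"name": "carry_out", "arguments": {
  "targets": [
    {"dp": [5, 0, -0.7], "yaw": 0},
    {"dp": [10, 0, -1.4], "yaw": 0},
    {"dp": [15, 0, -2], "yaw": 0},
    {"dp": [20, 0, -2.7], "yaw": 0},
    {"dp": [25, 0, -3.4], "yaw": 0},
    {"dp": [30, 0, -4], "yaw": 0},
    {"dp": [35, 0, -4.8], "yaw": 0},
    {"dp": [40, 0, -5.5], "yaw": 0},
    {"dp": [45, 0, -6.2], "yaw": 0},
    {"dp": [50, 0, -7], "yaw": 0},
    {"dp": [55, 0, -7.7], "yaw": 0},
    {"dp": [60, 0, -8.4], "yaw": 0}
  ]
}}

```text
clock: 5.68
eef_pos: [557.5, -135.2, 103.4]
tcp_rot: [3.14, 0.001, 1.278]
contact_force: [-2.0, -7.0, 5.0]
opening: 0.498
grasp_force: 3.4
```

```bash
python3 - <<'E'
import cv2,numpy as np
from rig import r
a=r.grab_frame("scene")[110:310,170:430,::-1]; b=r.grab_frame("side")[80:280,240:500,::-1]
cv2.imwrite("pics/d.png",cv2.resize(cv2.convertScaleAbs(np.hstack([a,b]),alpha=1.4),(790,304),interpolation=cv2.INTER_CUBIC))
E
```

```text
(no output)
```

View pics/d.png

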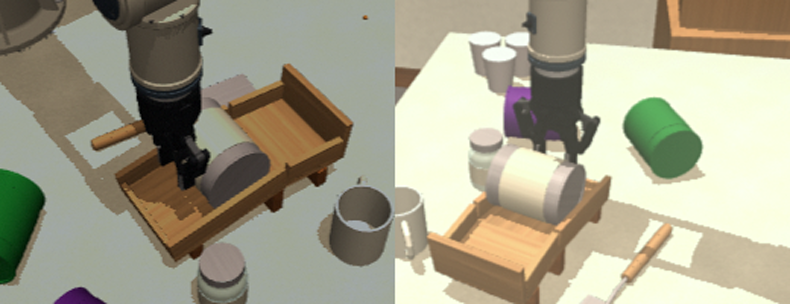

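The picture shows the tin square, seated in the gutter and about halfway up, with the fingers behind it. I'll keep going to the crest.

Request:
{"name": "carry_out", "arguments": {
  "targets": [
    {"dp": [5, 0, -0.7], "yaw": 0},
    {"dp": [10, 0, -1.4], "yaw": 0},
    {"dp": [15, 0, -2], "yaw": 0},
    {"dp": [20, 0, -2.7], "yaw": 0},
    {"dp": [25, 0, -3.4], "yaw": 0},
    {"dp": [30, 0, -4], "yaw": 0},
    {"dp": [35, 0, -4.8], "yaw": 0},
    {"dp": [40, 0, -5.5], "yaw": 0},
    {"dp": [45, 0, -6.2], "yaw": 0},
    {"dp": [49, 0, -7], "yaw": 0},
    {"dp": [53, 0, -7.5], "yaw": 0},
    {"dp": [56, 0, -8], "yaw": 0}
  ]
}}

```text
clock: 7.28
eef_pos: [573.3, -81.4, 111.0]
tcp_rot: [3.141, 0.001, 1.278]
contact_force: [-1.8, -6.8, 4.8]
opening: 0.499
grasp_force: 3.3
```

Request:
{"name": "carry_out", "arguments": {
  "targets": [
    {"dp": [2.5, 0, 0], "yaw": 0},
    {"dp": [5, 0, 0], "yaw": 0},
    {"dp": [7.5, 0, 0], "yaw": 0},
    {"dp": [10, 0, 0], "yaw": 0},
    {"dp": [12.5, 0, 0], "yaw": 0},
    {"dp": [15, 0, 0], "yaw": 0},
    {"dp": [17.5, 0, 0], "yaw": 0},
    {"dp": [20, 0, 0], "yaw": 0},
    {"dp": [22.5, 0, 0], "yaw": 0},
    {"dp": [25, 0, 0], "yaw": 0},
    {"dp": [27.5, 0, 0], "yaw": 0},
    {"dp": [30, 0, 0], "yaw": 0}
  ]
}}

```text
clock: 8.78
eef_pos: [582.1, -51.7, 110.7]
tcp_rot: [3.142, -0.0, 1.277]
contact_force: [-0.1, -1.3, 0.4]
opening: 0.498
grasp_force: 0.0
```

```bash
python3 - <<'E'
import cv2,numpy as np
from rig import r
a=r.grab_frame("scene")[110:310,170:430,::-1]; b=r.grab_frame("side")[80:280,240:500,::-1]
cv2.imwrite("pics/e.png",cv2.resize(cv2.convertScaleAbs(np.hstack([a,b]),alpha=1.4),(790,304),interpolation=cv2.INTER_CUBIC))
E
```

```text
(no output)
```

View pics/e.png

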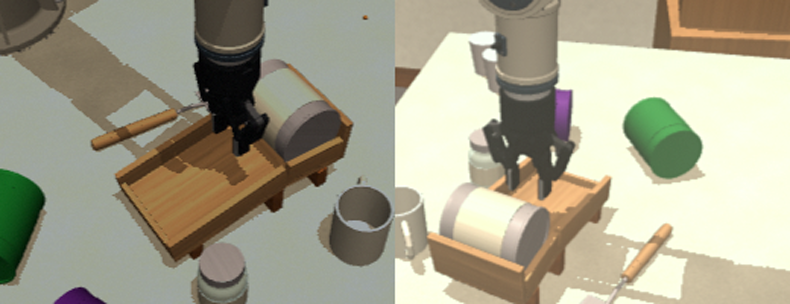

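The picture shows the tin down on the landing against the stop board, square across it, with the fingers clear. Backing off, rising, then checking where it lies.

Request:
{"name": "carry_out", "arguments": {
  "targets": [
    {"dp": [-10, 0, 0], "yaw": 0},
    {"dp": [-25, 0, -10], "yaw": 0},
    {"dp": [-45, 0, -30], "yaw": 0},
    {"dp": [-75, 0, -60], "yaw": 0},
    {"dp": [-110, 0, -90], "yaw": 0},
    {"dp": [-145, 0, -120], "yaw": 0},
    {"dp": [-180, 0, -140], "yaw": 0},
    {"dp": [-200, 0, -150], "yaw": 0},
    {"dp": [-200, 0, -150], "yaw": 0}
  ]
}}

```text
clock: 10.0
eef_pos: [523.8, -244.9, 261.9]
tcp_rot: [3.14, 0.0, 1.275]
contact_force: [-0.2, -0.5, -0.1]
opening: 0.501
grasp_force: 0.0
```

```bash
python3 - <<'E'
import cv2,numpy as np
from rig import r
a=r.grab_frame("scene")[130:280,270:420,::-1]; b=r.grab_frame("side")[150:300,240:390,::-1]
cv2.imwrite("pics/f.png",cv2.resize(cv2.convertScaleAbs(np.hstack([a,b]),alpha=1.5),(800,400),interpolation=cv2.INTER_CUBIC))
E
```

```text
(no output)
```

View pics/f.png

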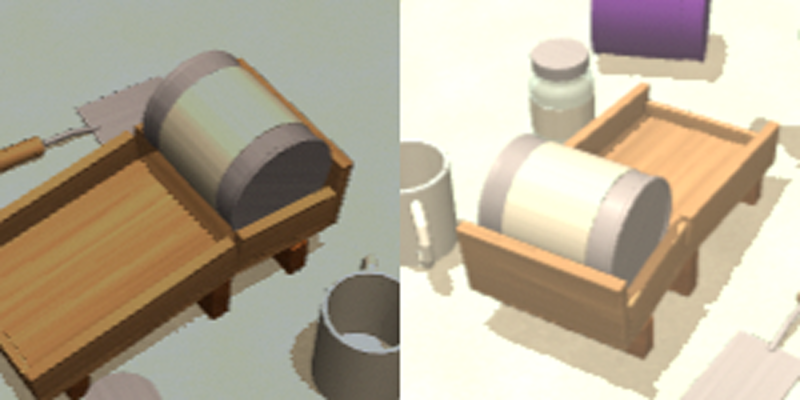

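The picture shows the tin lying square on the landing against the stop board. The jar, mug and spatula haven't moved, and the gripper is well clear.

```bash
python3 -c "
from rig import r
print(r.sign_off())"
```

```text
the job is handed in; nothing more can be done
None
```

I pushed the tin over the crest and, in the last picture, it rests square against the stop board with the gripper well clear and the jar, mug and spatula where they were; the job is handed in, but the sign-off gave no verdict and I judged the final position by eye.

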